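# Start the bench sander with its dust extraction

### The arm

A 6-joint arm with a two-finger parallel gripper is mounted at the origin on the work surface. World frame = base frame: x ahead of the robot, y to its left, z up, the work surface at z = 0. Lengths are in m, angles in rad, forces in N, time in s.
With the tool pointing down it reaches from about 0.35 to 0.975 m from the base axis. Payload 4.9 kg.
Tool frame: the origin (TCP) lies on the front face of the gripper's body, between the roots of the fingers; the fingertips stand ctrl.tip_extent ahead of it and the grasp point (between the pads) lies 54 mm ahead of it (ctrl.tip_extent is the distance from the TCP to the fingertips, in m); z points along the fingers, y is the line along which they close (so a half turn about z gives the same grasp; the last joint's range is limited). The gripper opens to 85 mm and grips with 20 to 120 N. Pads are 22 mm wide; open, the fingers measure 114 mm over their backs; the gripper's body (76 mm by 85 mm) begins 54 mm behind the grasp point. The pads swing forward as they close: fully open they stand 13 mm farther back than shut.
Start: joints at [1.089, 0.053, 1.613, -0, 1.476, -0.119], TCP at [0.222, 0.584, 0.304] pointing down, gripper open.
Joint ranges: [-3.01, 3.01], [-1.01, 2.22], [0.06, 2.58], [-1.02, 4.17], [0.09, 2.62], [-3.14, 3.14]. Speed limits (rad/s): [2.57, 2.57, 3.14, 3.14, 3.14, 3.14].

### API

Orientations are given as a rotation vector (axis times angle).
In Python, from station import ctrl gives the robot as it stands.
- The arm moves only by the tool apply_moves, never from a script. Its argument "rows" is one flat list of numbers, 6 for each row, row after row: the shift along the tool's x, y, z normalised to -1 to 1, where 1 is 0.6 m, then the turn, a rotation vector about the tool's x, y, z normalised to -1 to 1, where 1 is 90 degrees. A call has 1 to 20 rows; each row is the pose to reach, as a shift and turn from the pose commanded when the call began, along the tool's axes at that moment; what a row does not reach only later rows make up. A row lasts 1/10 s, in which the tool goes at most 50 mm and 8.59 degrees, less where a joint would pass 70% of its speed; a pose out of reach is approached as far as the arm can. A call with a number of a shift or a turn outside -1 to 1 is refused whole. A call with a gripper value outside its range is refused whole. "grip" is the opening, from 0 (shut) to 1 (fully open), set as the call begins (left out, the last holds). The fingers move at their own pace and stop on an object; "grip_force" is the grip in N (left out, the last holds). Time passes only in rows, so rows that repeat a pose let the fingers close. It gives the time, the measured TCP pose, the force, the opening and the grip force at its end, in the units of the state.
- ctrl.get_obs(): the state, without advancing time (a new reading comes with each control period).
- ctrl.get_image(name): name is "scene" or "top" or "wrist"; returns (picture, depth): 480x640x3 uint8, blue, green, red; 480x640 float32, m along the optical axis (not along the pixel's ray), 0 where there is no reading.
- ctrl.camera_model(name): a dict with "mtx" (3x3 intrinsics, pixels), "R" (3x3) and "t" (3): a world point X has camera coordinates R X + t; the wrist camera has in their place "tool_from_camera" (4x4, takes a point from camera to tool coordinates, whose origin is the TCP and whose axes are the flange's). Camera axes: x right, y down, z forward; pixel columns grow to the right and rows downward; lengths in m; the calibration is good to about 2 mm. A picture is of the moment at which its call begins: read the wrist's pose just before it. camera_model takes no time and is no camera call.
- ctrl.finish_job(): hands the job in; it is judged then, once.
The state is a dict: "t": time; "q": joint angles; "dq": joint speeds; "effort": joint torques, N m; "tool_pos": TCP position; "tool_rot": TCP orientation; "contact_force": force on the tool from outside, world axes, zero at the start; "wrist_torque": the same for the moment, N m; "opening": finger opening in m; "grip_force": force on a finger pad.
Only numpy, scipy, OpenCV 4.12 (cv2) and the standard library are available. Lean on these libraries where they do the work, as an engineer would, in place of code of your own. Each camera call takes 0.05 s, during which the arm holds its last target. There are 200 camera calls.

### The job

Using fingertip pushes only, get the belt sander going in this order: push the dust gate's blade by its upright tab fully home against the frame, then press the raised end of the extractor's rocker switch fully down, then press the sander's start button (the smaller, flat one) all the way in and let it spring back. Do not press the mushroom-shaped stop button beside it, and do not pick up, shift or knock over the things lying about.

Things in the scene. Friction and masses are not known exactly. Their poses are not given: they have to be found in the camera images.
- gate: Dust gate, fixed to the bench: flat aluminium frame 120 mm (its x) by 110 mm (its y), 30 mm high, with a flared round dust inlet (84 mm across, top 58 mm above the bench) in the middle. Origin: centre of its underside, z = 0. A flat steel blade with a hole sticks out on its +y side, ending in an upright tab; pushed along -y, its tail comes out on the -y side, up to 115 mm from the origin.
- blade_tab (a point): Middle of the outer face (the one looking along the gate's +y, away from the frame) of the blade's upright steel tab, 40 mm above the bench. The tab is 70 mm wide (gate x), 8 mm thick (gate y) and stands from 12 to 60 mm above the bench. The bench behind it is free for at least 60 mm.
- blade (a joint): How far the blade has been pushed in (m): 0 = right out; 0.08 = fully home, the tab against the frame and the hole under the inlet. It starts between 0 and 0.015, slides with about 3 N of friction and stays where it is left.
- extractor_box: Dust extractor's switch box, fixed to the bench: grey, 110 mm (its x) by 80 mm (its y), 46 mm high, with one large black rocker, 76 mm (x) by 44 mm (y), on top. Origin: centre of its underside, z = 0. The rocker tips about a level axis along the box's y, over its centre, 58 mm above the bench. Its +x end (far from the robot at yaw 0) starts raised.
- rocker_raised_end (a point): Point on the upper face of the rocker's raised end, 26 mm from the rocker's axis and 12 mm short of the end, on the box's +x side: the place to press down. It starts about 71 mm above the bench and goes down with the rocker to about 60 mm.
- rocker (a joint): Tilt of the rocker (rad): 0 = +x end fully raised (off), 0.5 = +x end fully down (on), at a hard stop. It starts between 0 and 0.05. Friction of 0.045 N m (about 2 to 4 N of push at that end); it stays where it is left.
- sander_box: Sander's push button station, fixed to the bench: painted grey metal box 80 mm (its x) by 150 mm (its y), 50 mm high, with two black buttons on top in steel collars, 76 mm apart along y. Origin: centre of its underside, on the bench top. The start button is 38 mm towards the box's +y, the stop button 38 mm towards its -y.
- start_top (a point): Centre of the top of the start button: the smaller, plain flat round one, 30 mm in diameter; its top is 68 mm above the bench when released. It is pressed straight down, 8 mm.
- start (a joint): How far the start button is pressed (m): 0 released, 0.008 fully in at a hard stop. Spring return; about 5 N holds it fully in.
- stop_top (a point): Centre of the top of the stop button, a mushroom head 42 mm in diameter on a stem; its top is 79 mm above the bench. Leave it alone.
- stop (a joint): How far the stop button is pressed (m): 0 released, 0.008 fully in. Spring return, starts at 0.
- sanding_block: Loose cork sanding block, 45 x 100 x 30 mm high, lying near the gate. Origin: centre of the underside. Leave alone.
- pencil: Loose carpenter's pencil, 8 x 175 x 8 mm, lying along its y near the gate. Origin: centre of the underside. Leave alone.
- glue: Loose white glue bottle, 60 mm in diameter, 150 mm high, standing near the gate. Origin: centre of the underside. Leave alone.
- wax_tin: Loose steel wax tin, 68 mm in diameter, 32 mm high, beside the extractor's box. Origin: centre of the underside. Leave alone.
- offcut: Loose wooden offcut, 50 x 44 x 40 mm high, beside the sander's button box. Origin: centre of the underside. Leave alone.
- screwdriver: Loose screwdriver about 200 mm long, lying at the back, beyond the boxes. Leave alone.
- tape_measure: Loose tape measure, 40 x 68 x 62 mm high, standing towards the back of the bench. Origin: centre of the underside. Leave alone.

How it is judged:
On the way, in this order (a step that is already met when the one before it is completed fails the run):
1. the gate blade is pushed home (value of joint blade above 0.075 m), for 0.1 s.
2. the extractor's rocker is pressed over to on (value of joint rocker above 0.4 rad), for 0.1 s.
3. the sander's start button is pressed in (value of joint start above 0.006 m and value of joint blade above 0.075 m and value of joint rocker above 0.4 rad), for 0.1 s.
At the end, for the whole second after the job is handed in: The blade is within 5 mm of fully home (joint above 0.075), the rocker within 0.1 rad of fully on (joint above 0.4), start button (pressed to more than 6 mm on the way) and stop button are both released (under 2 mm), and every loose thing is within 30 mm of where it began (value of joint blade above 0.075 m and value of joint rocker above 0.4 rad and value of joint each of start, stop below 0.002 m and distance of each of sanding_block, pencil, glue, wax_tin, offcut, screwdriver, tape_measure from where it was at the start of the episode below 0.03 m); the robot touches nothing.
It fails at once if the extractor is switched on before the gate is open (value of joint rocker above 0.3 rad and value of joint blade below 0.07 m).
It fails at once if the start button is pressed before the extractor is on (value of joint start above 0.004 m and value of joint rocker below 0.35 rad).
It fails at once if the stop button is pressed (value of joint stop above 0.004 m).
It fails at once if a loose thing is shifted or knocked over (30 mm) (distance of any of sanding_block, pencil, glue, wax_tin, offcut, screwdriver, tape_measure from where it was at the start of the episode above 0.03 m).
It fails at once if a loose thing is picked up (15 mm off the bench) (height (world z) of any of sanding_block, pencil, glue, wax_tin, offcut, tape_measure above 0.015 m or height (world z) of screwdriver above 0.03 m).
It also fails if it takes over 58 s, if anything falls off the work surface, if the arm or the gripper's body presses on something with over 40 N, if the wrist force passes 120 N, or if a joint passes its speed limit or range.

## Working session

There is one attempt and no reset: what is moved stays moved. The work goes in short steps, Python scripts to look and compute and a tool call to move; the robot and the scene stay as the last step left them, time stands still between calls to the robot, and variables do not carry over. Pictures are saved under pics/ and viewed, at most 10 in all, crops included, and the job is handed in when it is done.

Besides the shell and the picture viewer there is one more tool, called after "Emit:" as name(argument=value, ...) on one line, values as JSON. apply_moves: Moves the arm, as the interface text tells. Its arguments: {"type":"object","properties":{"rows":{"type":"array","items":{"type":"number"}},"grip":{"type":"number"},"grip_force":{"type":"number"}},"required":["rows"]}

```bash
mkdir -p pics
cat > h.py <<'E'
import numpy as np,cv2
from station import ctrl
from scipy.spatial.transform import Rotation as Ro
def cam(n):
    m=ctrl.camera_model(n)
    if 'R' in m: R=np.array(m['R']);t=np.array(m['t']);return np.array(m['mtx']),R,t
    o=ctrl.get_obs();T=np.eye(4);T[:3,:3]=Ro.from_rotvec(o['tool_rot']).as_matrix();T[:3,3]=o['tool_pos']
    C=np.linalg.inv(T@np.array(m['tool_from_camera']));return np.array(m['mtx']),C[:3,:3],C[:3,3]
def pts(n,d):
    K,R,t=cam(n);v,u=np.mgrid[:480,:640]
    P=np.stack([(u-K[0,2])/K[0,0]*d,(v-K[1,2])/K[1,1]*d,d],-1)
    return (P-t)@R
E
python3 - <<'E'
from h import *
o=ctrl.get_obs();print(o['t'],o['tool_pos'],o['tool_rot'],ctrl.tip_extent,o['opening'])
print(Ro.from_rotvec(o['tool_rot']).as_matrix().round(3))
for n in ('top','scene'):
    im,d=ctrl.get_image(n);P=pts(n,d);np.savez(n,im=im,d=d,P=P);cv2.imwrite(f'pics/{n}.png',im)
E
```

```text
0.0 [0.22160563 0.58389635 0.30266172] [-5.66704440e-01 -3.08944509e+00  3.08904250e-03] 0.0726 0.08500373173177354
[[-0.935  0.355 -0.001]
 [ 0.355  0.935 -0.002]
 [ 0.    -0.002 -1.   ]]
```

View pics/top.png

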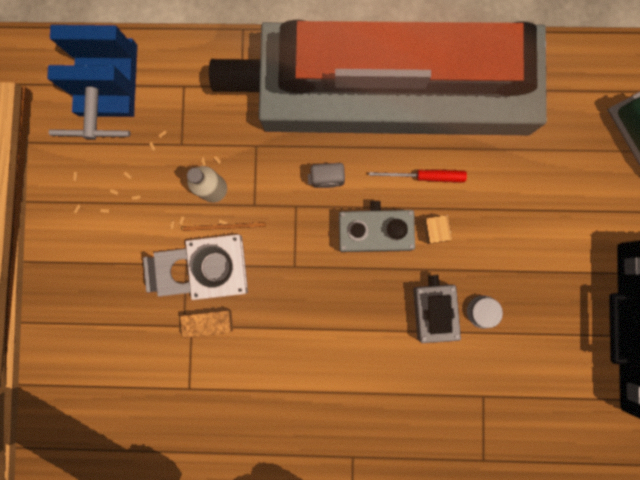

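View pics/scene.png

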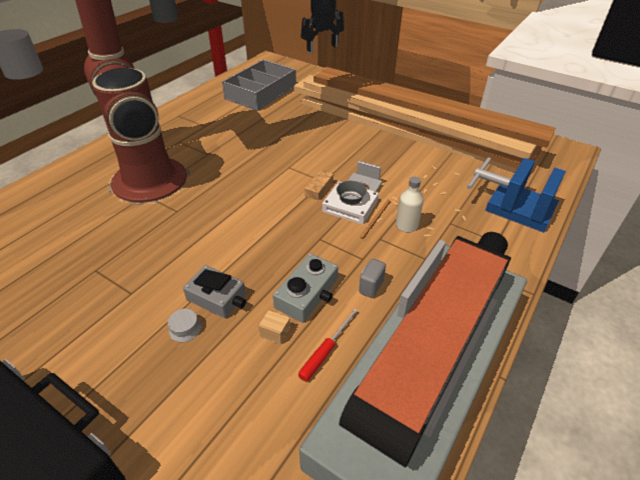

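Top view (up = +x, left = +y): gate at about (215,267), its tab at (150,273), sanding block at (205,323), pencil at (225,226), glue at (207,183). Sander box is at (377,230) with start at (358,230) and stop at (397,229). Extractor is at (438,313) with the tin at (485,312).

Run:
```python
from h import *
f=np.load('top.npz');P=f['P'];im=f['im']
def reg(name,u0,u1,v0,v1,z0,z1):
    Q=P[v0:v1,u0:u1].reshape(-1,3);Q=Q[(Q[:,2]>z0)&(Q[:,2]<z1)]
    if len(Q)<5: print(name,len(Q));return
    r=cv2.minAreaRect((Q[:,:2]*1000).astype(np.float32));print(name,len(Q),'c',np.round(r[0],1),'size',np.round(r[1],1),'ang',round(r[2],1),'z',np.median(Q[:,2]).round(4),'mean',Q[:,:2].mean(0).round(4))
reg('bench',250,300,270,320,-.1,.1)
reg('gate frame',180,250,228,305,.022,.036)
reg('inlet',180,250,228,305,.048,.07)
reg('tab',138,165,240,305,.045,.07)
reg('extr',410,462,278,350,.040,.050)
reg('rocker',410,462,278,350,.053,.09)
reg('sander',335,418,200,256,.044,.054)
reg('start',345,372,215,245,.062,.075)
reg('stop',380,415,212,245,.072,.085)
reg('tin',464,506,290,332,.02,.04);reg('offcut',424,455,210,248,.03,.05)
reg('block',176,234,306,340,.02,.04);reg('glue',180,235,155,206,.05,.2);reg('tape',300,350,155,192,.05,.07)
reg('pencil',175,270,215,235,.004,.012)
a=cv2.resize(im[200:350,130:280],(600,600),interpolation=2);b=cv2.resize(im[195:345,330:510],(720,600),interpolation=2)
cv2.imwrite('pics/a.png',a);cv2.imwrite('pics/b.png',b)
```

```text
bench 2492 c [497.8 109. ] size [101.7 103. ] ang 1.2 z -0.0 mean [0.4979 0.1088]
gate frame 1987 c [552.6 230.2] size [120.2 116.4] ang 7.9 z 0.03 mean [0.5525 0.223 ]
inlet 509 c [552.6 227.2] size [81.1 81.1] ang 1.3 z 0.0547 mean [0.5527 0.2316]
tab 216 c [535.1 356.7] size [68.8  9.6] ang 8.5 z 0.0585 mean [0.5346 0.3555]
extr 1296 c [ 469.  -220.4] size [109.8  80.9] ang 5.2 z 0.0456 mean [ 0.4692 -0.2174]
rocker 935 c [ 468.8 -220. ] size [74.9 57.6] ang 5.1 z 0.0654 mean [ 0.4692 -0.2193]
sander 2296 c [631.5 -97.2] size [ 80.1 150.1] ang 1.7 z 0.0497 mean [ 0.6307 -0.0953]
start 178 c [630.2 -58.6] size [27.8 28.1] ang 46.2 z 0.0677 mean [ 0.6298 -0.059 ]
stop 311 c [ 632.6 -134.7] size [37. 39.] ang 5.7 z 0.0763 mean [ 0.6323 -0.1344]
tin 738 c [ 472.2 -319.8] size [58.3 58.5] ang 33.9 z 0.0316 mean [ 0.4723 -0.319 ]
offcut 568 c [ 637.2 -221.5] size [50.3 45. ] ang 10.4 z 0.0397 mean [ 0.6369 -0.2211]
block 1125 c [437.8 244.9] size [ 45.3 101.5] ang 7.1 z 0.0297 mean [0.4383 0.2435]
glue 913 c [716.2 241.4] size [54.7 59.3] ang 57.9 z 0.1047 mean [0.712  0.2352]
tape 677 c [742.6   3.5] size [42.5 68. ] ang 2.1 z 0.0609 mean [0.7417 0.0031]
pencil 359 c [641.3 223.1] size [ 39.9 195.5] ang 1.0 z 0.0076 mean [0.6384 0.2197]
```

View pics/a.png

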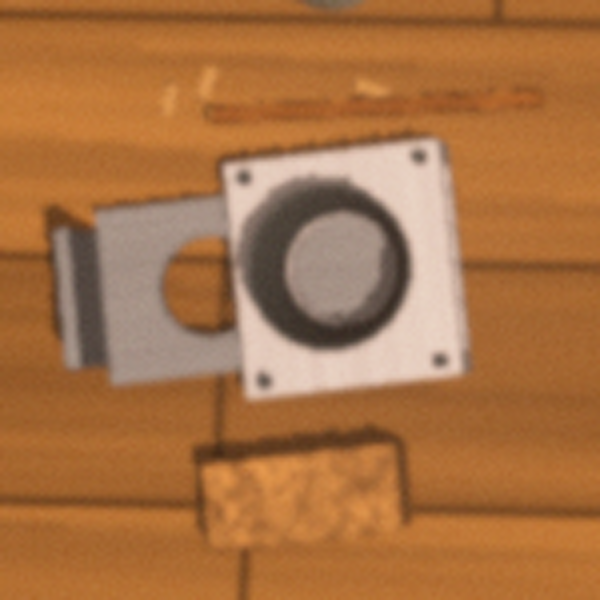

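View pics/b.png

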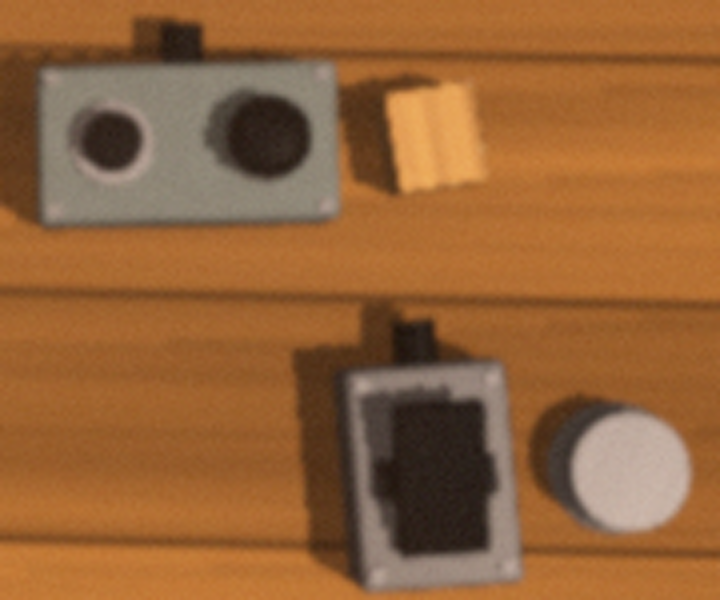

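```bash
cat >> h.py <<'E'
def rel(p,xang=None):
    o=ctrl.get_obs();R=Ro.from_rotvec(o['tool_rot'])
    s=R.inv().apply(np.array(p)-o['tool_pos'])/.6
    w=np.zeros(3)
    if xang is not None:
        a=np.radians(xang);x=[np.cos(a),np.sin(a),0];z=[0,0,-1];y=np.cross(z,x)
        w=(R.inv()*Ro.from_matrix(np.array([x,y,z]).T)).as_rotvec()/(np.pi/2)
    print('pos',o['tool_pos'].round(4),'tip',round(ctrl.tip_extent,4),'F',np.round(o['contact_force'],1),'t',o['t']);print(np.r_[s,w].round(4).tolist())
E
python3 - <<'E'
from h import *
rel([.529,.401,.2],97.9)
f=np.load('top.npz');P=f['P']
Q=P[212:246,340:378].reshape(-1,3);r=np.hypot(Q[:,0]-.630,Q[:,1]+.059)
for k in range(0,32,3):
    m=(r*1000>=k)&(r*1000<k+3);print(k,m.sum(),np.median(Q[m,2]).round(4))
Q=P[278:350,410:462].reshape(-1,3);a=np.radians(5.2);D=Q[:,:2]-[.469,-.2204];x=D@[np.cos(a),np.sin(a)];y=D@[-np.sin(a),np.cos(a)]
for k in range(-56,60,8):
    m=(abs(y)<.018)&(x*1000>=k)&(x*1000<k+8);print(k,np.median(Q[m,2]).round(4),end=' ')
E
```

```text
pos [0.2216 0.5839 0.3028] tip 0.0726 F [ 0.2  0.4 -0.9] t 0.1
[-0.5872, -0.1029, 0.1714, -0.0011, 0.0005, 0.6813]
0 7 0.0667
3 22 0.0679
6 38 0.0679
9 49 0.0681
12 72 0.0667
15 71 0.055
18 93 0.0544
21 105 0.0503
24 121 0.0498
27 133 0.0501
30 140 0.0503
-56 0.0457 -48 0.0453 -40 0.0564 -32 0.0592 -24 0.0611 -16 0.0625 -8 0.0652 0 0.0671 8 0.0695 16 0.0712 24 0.0734 32 0.071 40 0.0458 48 0.0445 56 0.0314
```

Emit:
apply_moves(rows=[-0.587,-0.103,0.171,0,0,0.681,-0.587,-0.103,0.171,0,0,0.681,-0.587,-0.103,0.171,0,0,0.681,-0.587,-0.103,0.171,0,0,0.681,-0.587,-0.103,0.171,0,0,0.681,-0.587,-0.103,0.171,0,0,0.681,-0.587,-0.103,0.171,0,0,0.681,-0.587,-0.103,0.171,0,0,0.681,-0.587,-0.103,0.171,0,0,0.681,-0.587,-0.103,0.171,0,0,0.681,-0.587,-0.103,0.171,0,0,0.681,-0.587,-0.103,0.171,0,0,0.681], grip=0)

```text
t: 1.3
tool_pos: [0.5281, 0.4028, 0.2021]
tool_rot: [2.06, 2.372, 0.002]
contact_force: [-0.2, 0.3, -0.3]
opening: -0.0001
grip_force: 0.0
```

Run:
```python
from h import *
rel([.529,.401,.111],97.9); rel([.5428,.3005,.111],97.9); print(ctrl.get_obs()['opening'])
```

```text
pos [0.5281 0.4028 0.2021] tip 0.0726 F [-0.2  0.3 -0.3] t 1.3
[-0.0033, 0.001, 0.1518, 0.0005, -0.0004, 0.0019]
pos [0.5281 0.4028 0.2021] tip 0.0726 F [-0.2  0.3 -0.3] t 1.3
[-0.1723, 0.0002, 0.1517, 0.0005, -0.0004, 0.0019]
-0.000103257405424363
```

Emit:
apply_moves(rows=[0,0.001,0.05,0,0,0.002,0,0.001,0.1,0,0,0.002,0,0.001,0.13,0,0,0.002,0,0.001,0.155,0,0,0.002,0,0.001,0.16,0,0,0.002,-0.02,0.001,0.16,0,0,0.002,-0.04,0.001,0.16,0,0,0.002,-0.05,0.001,0.16,0,0,0.002,-0.06,0.001,0.16,0,0,0.002,-0.07,0,0.16,0,0,0.002,-0.08,0,0.16,0,0,0.002,-0.09,0,0.16,0,0,0.002,-0.1,0,0.16,0,0,0.002,-0.11,0,0.16,0,0,0.002,-0.12,0,0.16,0,0,0.002,-0.13,0,0.16,0,0,0.002,-0.14,0,0.16,0,0,0.002,-0.14,0,0.16,0,0,0.002])

```text
t: 3.1
tool_pos: [0.5404, 0.317, 0.1048]
tool_rot: [2.067, 2.366, -0.004]
contact_force: [-0.3, -0.6, 0.9]
opening: 0.0002
grip_force: 0.0
```

Run:
```python
from h import *
rel([.5428,.3005,.106],97.9)
im,_=ctrl.get_image('scene');cv2.imwrite('pics/c.png',cv2.resize(im[100:260,260:470],(788,600),interpolation=2))
```

```text
pos [0.5404 0.317  0.1048] tip 0.0726 F [-0.3 -0.6  0.9] t 3.1
[-0.0278, 0.0002, -0.002, -0.0011, 0.0011, -0.0021]
```

View pics/c.png

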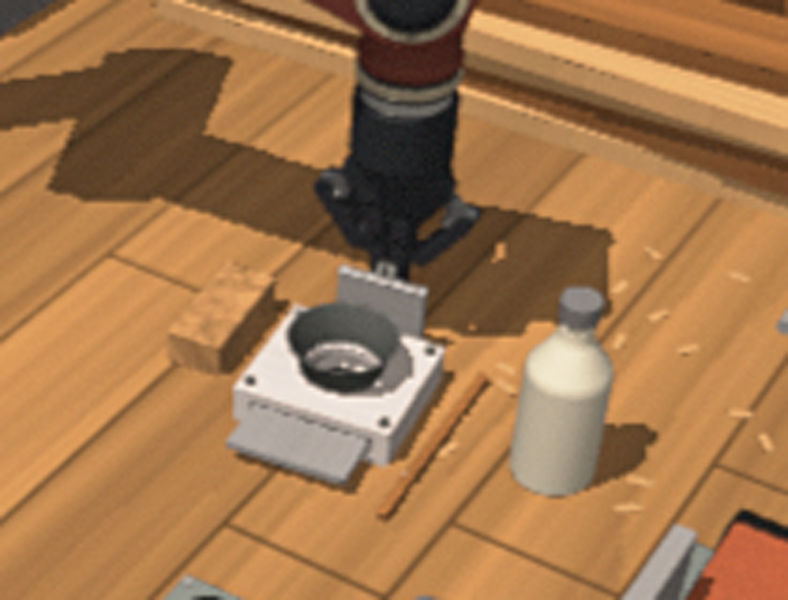

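The blade is sliding: its tail now shows on the near side at (295,440), the tab is still short of the frame, and the loose things haven't moved. I'll push on.

Emit:
apply_moves(rows=[-0.01,0,0,0,0,0,-0.02,0,0,0,0,0,-0.025,0,0,0,0,0,-0.028,0,0,0,0,0,-0.028,0,0,0,0,0])

```text
t: 3.65
tool_pos: [0.5427, 0.3011, 0.1049]
tool_rot: [2.066, 2.366, -0.002]
contact_force: [-0.9, 0.4, 0.5]
opening: -0.0001
grip_force: 0.3
```

Emit:
apply_moves(rows=[-0.003,0,0,0,0,0,-0.005,0,0,0,0,0,-0.005,0,0,0,0,0])

```text
t: 3.95
tool_pos: [0.543, 0.3002, 0.1052]
tool_rot: [-2.065, -2.364, -0.004]
contact_force: [-1.3, 8.2, -3.1]
opening: -0.0001
grip_force: 4.4
```

Emit:
apply_moves(rows=[-0.003,0,0,0,0,0,-0.003,0,0,0,0,0])

```text
t: 4.15
tool_pos: [0.543, 0.3, 0.1053]
tool_rot: [-2.063, -2.362, -0.009]
contact_force: [-1.7, 15.5, -4.8]
opening: -0.0002
grip_force: 7.4
```

Run:
```python
from h import *
im,_=ctrl.get_image('scene');cv2.imwrite('pics/d.png',cv2.resize(im[100:260,260:470],(788,600),interpolation=2))
im,_=ctrl.get_image('top');cv2.imwrite('pics/d2.png',cv2.resize(im[200:350,130:280],(600,600),interpolation=2))
```

```text
(no output)
```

View pics/d.png

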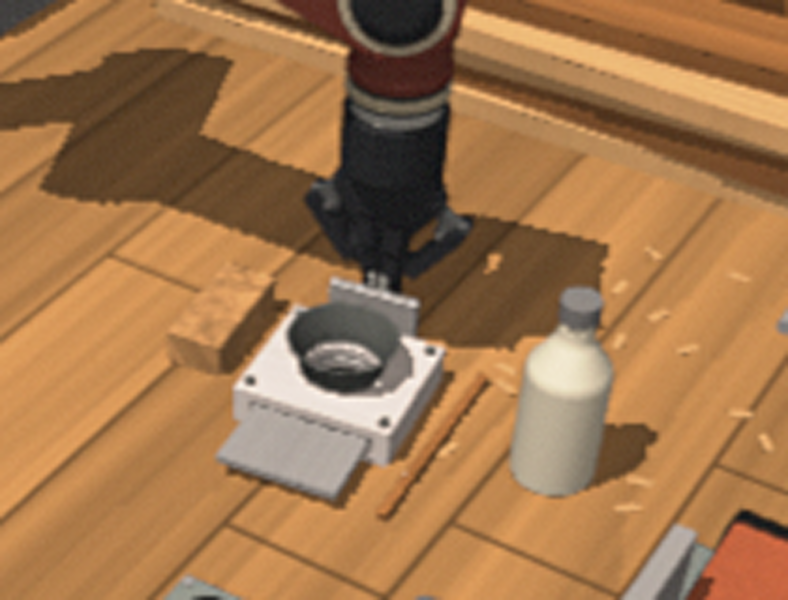

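The tab now sits against the frame, with the tail out by its full length, and the contact force rose with no further motion. The blade is home; backing off and lifting.

Emit:
apply_moves(rows=[0.03,0,0,0,0,0,0.06,0,0,0,0,0,0.06,0,-0.05,0,0,0,0.06,0,-0.12,0,0,0,0.06,0,-0.18,0,0,0,0.06,0,-0.18,0,0,0,0.06,0,-0.18,0,0,0])

```text
t: 4.95
tool_pos: [0.5396, 0.3335, 0.2153]
tool_rot: [2.064, 2.365, 0.005]
contact_force: [0.5, 0.5, 0.2]
opening: 0.0001
grip_force: 0.0
```

Run:
```python
from h import *
rel([.497,-.218,.2],95.2)
```

```text
pos [0.5396 0.3335 0.2153] tip 0.0726 F [0.5 0.5 0.2] t 4.95
[-0.9011, -0.1947, 0.0246, 0.0023, -0.0002, 0.0286]
```

Emit:
apply_moves(rows=[-0.901,-0.195,0.024,0.002,0,0.029,-0.901,-0.195,0.024,0.002,0,0.029,-0.901,-0.195,0.024,0.002,0,0.029,-0.901,-0.195,0.024,0.002,0,0.029,-0.901,-0.195,0.024,0.002,0,0.029,-0.901,-0.195,0.024,0.002,0,0.029,-0.901,-0.195,0.024,0.002,0,0.029,-0.901,-0.195,0.024,0.002,0,0.029,-0.901,-0.195,0.024,0.002,0,0.029,-0.901,-0.195,0.024,0.002,0,0.029,-0.901,-0.195,0.024,0.002,0,0.029,-0.901,-0.195,0.024,0.002,0,0.029,-0.901,-0.195,0.024,0.002,0,0.029,-0.901,-0.195,0.024,0.002,0,0.029,-0.901,-0.195,0.024,0.002,0,0.029])

```text
t: 6.45
tool_pos: [0.4957, -0.2172, 0.1982]
tool_rot: [-2.115, -2.318, 0.004]
contact_force: [-0.6, -0.4, 0.1]
opening: -0.0003
grip_force: 0.0
```

Run:
```python
from h import *
rel([.497,-.218,.16],95.2)
im,d=ctrl.get_image('wrist');cv2.imwrite('pics/w.png',im);P=pts('wrist',d)
# fingertip depth in tool frame
o=ctrl.get_obs();Q=P.reshape(-1,3);Q=Q[d.ravel()>0];T=Ro.from_rotvec(o['tool_rot']).inv().apply(Q-o['tool_pos'])
m=(np.hypot(T[:,0],T[:,1])<.05)&(T[:,2]<.11);print(m.sum(),T[m].max(0) if m.any() else '',T[m].min(0) if m.any() else '')
f=np.load('top.npz')
im,d=ctrl.get_image('top');P=pts('top',d);Q=P[228:310,160:190].reshape(-1,3);Q=Q[(Q[:,2]>.045)&(Q[:,2]<.065)];r=cv2.minAreaRect((Q[:,:2]*1000).astype(np.float32));print('tab',r)
```

```text
pos [ 0.4957 -0.2172  0.1982] tip 0.0726 F [-0.6 -0.4  0.1] t 6.45
[-0.0015, 0.0023, 0.0637, -0.0027, -0.0005, 0.0005]
49360 [0.01986365 0.04882889 0.06871085] [-0.01218858 -0.04876668 -0.02075137]
tab ((544.442138671875, 285.5335388183594), (68.55113220214844, 10.3248929977417), 8.828821182250977)
```

View pics/w.png

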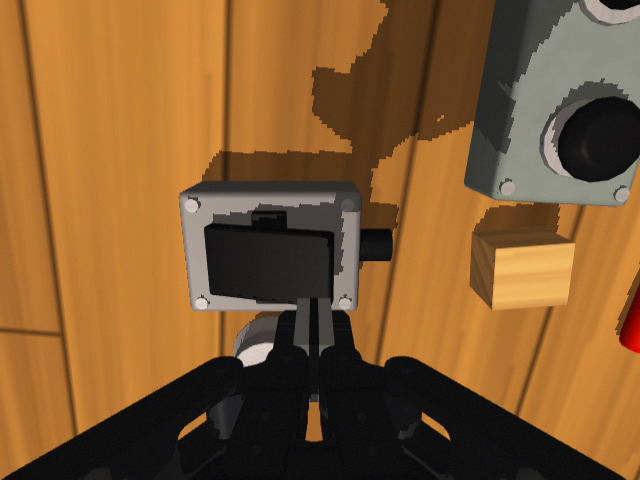

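Wrist view: the shut fingertips at (315,300) are over the rocker's raised (right-hand) end. The tin and offcut are clear, and the tab measures 72 mm of travel, so the blade is home.

Emit:
apply_moves(rows=[-0.001,0.002,0.03,0,0,0,-0.001,0.002,0.06,0,0,0,-0.001,0.002,0.075,0,0,0,-0.001,0.002,0.083,0,0,0,-0.001,0.002,0.088,0,0,0,-0.001,0.002,0.093,0,0,0,-0.001,0.002,0.098,0,0,0,-0.001,0.002,0.103,0,0,0,-0.001,0.002,0.103,0,0,0])

```text
t: 7.45
tool_pos: [0.4972, -0.2197, 0.1375]
tool_rot: [-2.119, -2.318, 0.003]
contact_force: [1.5, 0.3, 2.3]
opening: -0.0002
grip_force: 0.9
```

Emit:
apply_moves(rows=[0,0,0.003,0,0,0,0,0,0.006,0,0,0,0,0,0.008,0,0,0,0,0,0.008,0,0,0])

```text
t: 7.85
tool_pos: [0.4974, -0.2197, 0.133]
tool_rot: [-2.12, -2.318, 0.003]
contact_force: [3.5, 0.1, 3.8]
opening: 0.0001
grip_force: 2.4
```

Emit:
apply_moves(rows=[0,0,0.003,0,0,0,0,0,0.006,0,0,0,0,0,0.006,0,0,0])

```text
t: 8.15
tool_pos: [0.4978, -0.2198, 0.1324]
tool_rot: [-2.119, -2.318, 0.003]
contact_force: [-4.3, 4.6, 21.3]
opening: 0.0002
grip_force: 9.9
```

Hard stop felt (21 N, motion stopped). Lifting and checking.

Emit:
apply_moves(rows=[0,0,-0.05,0,0,0,0,0,-0.12,0,0,0,0,0,-0.12,0,0,0,0,0,-0.12,0,0,0])

```text
t: 8.55
tool_pos: [0.4965, -0.2194, 0.2008]
tool_rot: [-2.118, -2.317, 0.005]
contact_force: [0.3, -1.4, -0.4]
opening: -0.0001
grip_force: 0.0
```

Run:
```python
from h import *
rel([.6302,-.0588,.19],92)
im,d=ctrl.get_image('wrist');P=pts('wrist',d)
Q=P.reshape(-1,3);a=np.radians(5.2);D=Q[:,:2]-[.469,-.2204];x=D@[np.cos(a),np.sin(a)];y=D@[-np.sin(a),np.cos(a)]
for k in range(-40,44,8):
    m=(abs(y)<.018)&(x*1000>=k)&(x*1000<k+8)&(Q[:,2]<.085);print(k,np.median(Q[m,2]).round(4),end=' ')
```

```text
pos [ 0.4965 -0.2194  0.2008] tip 0.0726 F [ 0.3 -1.4 -0.4] t 8.55
[0.2466, 0.246, 0.0169, -0.0025, 0.0003, 0.0348]
-40 0.0735 -32 0.0721 -24 0.0701 -16 0.0681 -8 0.0659 0 0.0639 8 0.0619 16 0.0598 24 0.0578 32 0.0554 40 0.0452
```

The rocker slope is now -0.25, against +0.25 before, so it is fully on. Next, the start button.

Emit:
apply_moves(rows=[0.247,0.246,0.017,-0.002,0,0.035,0.247,0.246,0.017,-0.002,0,0.035,0.247,0.246,0.017,-0.002,0,0.035,0.247,0.246,0.017,-0.002,0,0.035,0.247,0.246,0.017,-0.002,0,0.035,0.247,0.246,0.017,-0.002,0,0.035,0.247,0.246,0.017,-0.002,0,0.035,0.247,0.246,0.017,-0.002,0,0.035])

```text
t: 9.4
tool_pos: [0.6295, -0.0597, 0.1891]
tool_rot: [-2.184, -2.257, 0.002]
contact_force: [0.6, -0.4, -0.1]
opening: -0.0002
grip_force: 0.0
```

Run:
```python
from h import *
rel([.6302,-.0588,.146],92); rel([.6302,-.0588,.132],92)
im,d=ctrl.get_image('wrist');cv2.imwrite('pics/w2.png',im)
```

```text
pos [ 0.6295 -0.0597  0.1891] tip 0.0726 F [ 0.6 -0.4 -0.1] t 9.4
[0.0015, 0.0014, 0.0719, -0.0012, 0.0001, -0.0013]
pos [ 0.6295 -0.0597  0.1891] tip 0.0726 F [ 0.6 -0.4 -0.1] t 9.4
[0.0015, 0.0014, 0.0952, -0.0012, 0.0001, -0.0013]
```

View pics/w2.png

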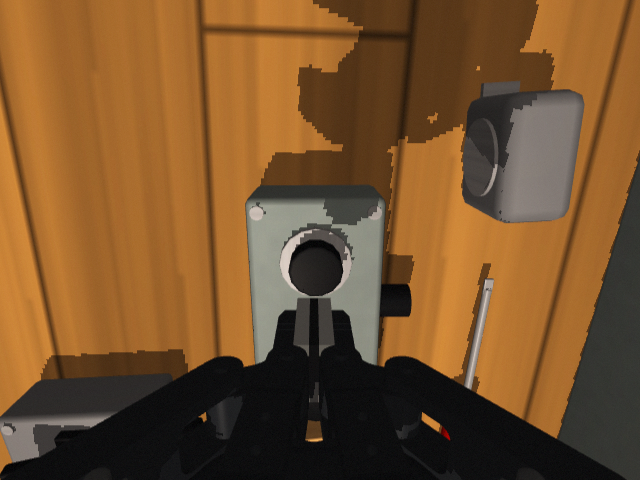

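The fingertips are in line with the start button (315,268), the tape measure and screwdriver are clear, and the stop button sits well behind the fingers.

Emit:
apply_moves(rows=[0.001,0.001,0.04,0,0,0,0.001,0.001,0.07,0,0,0,0.001,0.001,0.077,0,0,0,0.001,0.001,0.084,0,0,0,0.001,0.001,0.09,0,0,0,0.001,0.001,0.094,0,0,0,0.001,0.001,0.096,0,0,0,0.001,0.001,0.096,0,0,0])

```text
t: 10.25
tool_pos: [0.6315, -0.0582, 0.1332]
tool_rot: [2.182, 2.259, -0.0]
contact_force: [-3.0, -2.2, 4.9]
opening: -0.0001
grip_force: 2.2
```

Emit:
apply_moves(rows=[0,0,0.003,0,0,0,0,0,0.006,0,0,0,0,0,0.006,0,0,0])

```text
t: 10.55
tool_pos: [0.6319, -0.0581, 0.1324]
tool_rot: [2.182, 2.259, -0.001]
contact_force: [-9.1, -0.4, 18.0]
opening: 0.0002
grip_force: 8.9
```

Hard stop reached (18 N, motion stopped at 8 mm). Holding one more period, then lifting clear.

Emit:
apply_moves(rows=[0,0,0.006,0,0,0,0,0,-0.05,0,0,0,0,0,-0.13,0,0,0,0,0,-0.2,0,0,0,0,0,-0.2,0,0,0,0,0,-0.2,0,0,0])

```text
t: 11.15
tool_pos: [0.6322, -0.0578, 0.2506]
tool_rot: [2.18, 2.257, 0.004]
contact_force: [-0.4, 1.0, -1.0]
opening: 0.0001
grip_force: 0.0
```

Run:
```python
from h import *
im,d=ctrl.get_image('scene');cv2.imwrite('pics/e.png',im)
P=pts('scene',d);Q=P.reshape(-1,3)
m=(np.hypot(Q[:,0]-.630,Q[:,1]+.0588)<.009)&(Q[:,2]<.08);print('start z',m.sum(),np.median(Q[m,2]))
m=(np.hypot(Q[:,0]-.6325,Q[:,1]+.1347)<.012)&(Q[:,2]<.09);print('stop z',m.sum(),np.median(Q[m,2]))
```

```text
start z 36 0.06681138633546513
stop z 80 0.07686091029775466
```

View pics/e.png

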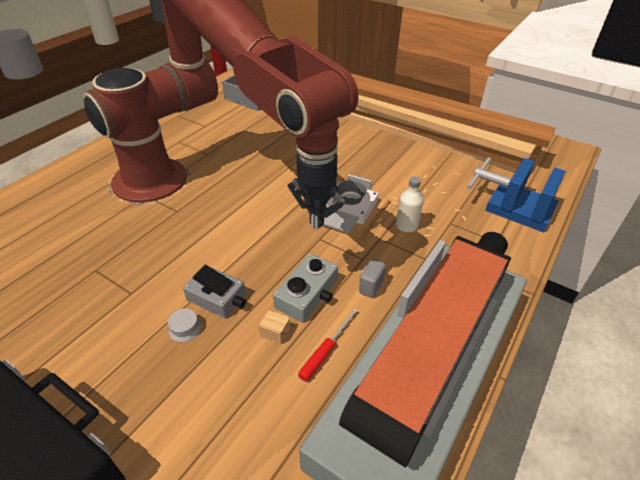

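The start button has sprung back, the rocker at (213,280) is over to on, the gripper is clear in the air, and the loose things I can see have not moved. Handing in.

```bash
python3 -c "
from station import ctrl
print(ctrl.finish_job())"
```

```text
the job is handed in; nothing more can be done
None
```

The job is handed in at about 11 s; no verdict came back, but by my checks the blade is home, the rocker is fully on, and the start button was pressed fully in and sprang back, with the stop button and loose things untouched.

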